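# Set out the brass pavilion pieces for the proof photograph

## Robot

A 6-joint arm with a two-finger parallel gripper is mounted at the origin on the work surface. World frame = base frame: x ahead of the robot, y to its left, z up, the work surface at z = 0. Lengths are in m, angles in rad, forces in N, time in s.
With the tool pointing down it reaches from about 0.425 to 1.125 m from the base axis. Payload 14.9 kg.
Tool frame: the origin (TCP) lies on the front face of the gripper's body, between the roots of the fingers; the fingertips stand 78 mm ahead of it and the grasp point (between the pads) lies 60 mm ahead of it (arm.nose_length is the distance from the TCP to the fingertips, in m); z points along the fingers, y is the line along which they close (so a half turn about z gives the same grasp; the last joint's range is limited). The gripper opens to 91 mm and grips with 3 to 60 N. Pads are 32 mm wide; open, the fingers measure 118 mm over their backs; the gripper's body (76 mm by 178 mm) begins 60 mm behind the grasp point.
Start: joints at [1.188, 0.379, 1.734, -0, 1.028, -0.033], TCP at [0.24, 0.658, 0.292] pointing down, gripper open.
Joint ranges: [-2.77, 2.77], [-0.74, 2.19], [0, 2.66], [-1.06, 4.2], [0.31, 2.87], [-3.08, 3.08]. Speed limits (rad/s): [1.89, 1.89, 2.39, 3.14, 3.14, 3.14].

## Interface

Orientations are given as a rotation vector (axis times angle).
In Python, from station import sensors, eyes, ticket, arm gives the robot as it stands.
- The arm moves only by the tool apply_moves, never from a script. Its argument "targets" is a list of rows, each an object with "travel": the shift along the tool's x, y, z in units of 300 mm (1.0 is 300 mm), a list of three; "turn": the turn about the tool's z in units of 120 degrees (1.0 is 120 degrees). A call has 1 to 10 rows; each row is the pose to reach, as a shift and turn from the pose commanded when the call began, along the tool's axes at that moment; what a row does not reach only later rows make up. A row lasts 1/8 s, in which the tool goes at most 62.5 mm and 10.7 degrees, less where a joint would pass 70% of its speed; a pose out of reach is approached as far as the arm can. A call with a number of a shift or a turn outside -1 to 1 is refused whole. A call with a gripper value outside its range is refused whole. "gripper" is the finger opening in mm, from 0 to 91.2, set as the call begins (left out, the last holds). The fingers move at their own pace and stop on an object; "squeeze" is the grip in N (left out, the last holds). Time passes only in rows, so rows that repeat a pose let the fingers close. It gives the time, the measured TCP pose, the force, the opening and the grip force at its end, in the units of the state.
- sensors.observe(): the state, without advancing time (a new reading comes with each control period).
- eyes.get_image(name): name is "scene" or "top"; returns a dict with "image" (420x560x3 uint8, blue, green, red), "vfov" (degrees; the focal length in pixels is half the picture's height over the tangent of half this angle, whatever the lens; pixels are square), "cx", "cy" (the principal point, pixels), "k1" (the pictures are not rectified: a ray, as slopes to the right and down, at radius r is drawn at 1 + k1 r^2 times it, then the intrinsics apply), "rvec" (rotation vector, rad) and "tvec" (3), from world to camera coordinates, as OpenCV has them. Camera axes: x right, y down, z forward; pixel columns grow to the right and rows downward; lengths in m; the calibration is good to about 2 mm. A picture is of the moment at which its call begins. There is no depth.
- ticket.close_job(): hands the job in; it is judged then, once.
Trained networks look in the newest picture that a camera, given by its name, has taken for a name from the list of things; names that differ only in an ending like _2 or _b are one class to them, and where a whole thing is asked for, a point or a joint stands for the part that bears it (a point fixed in the world has none). Each returns a list of dicts, best first, with "p" (0 to 1); they miss things now and then, are a little off and sometimes report something else, mostly with a low value. They report only what shows in the picture. A call takes as long as a camera call.
- eyes.spot_in(camera, thing): "xyz" ([x, y, z] in m, in world coordinates, good to about 4 mm: the middle of the surface that is visible of it).
The state is a dict: "time_s": time; "q": joint angles; "joint_velocities": joint speeds; "tau": joint torques, N m; "tool_pos": TCP position; "orientation": TCP orientation; "contact_force": force on the tool from outside, world axes, zero at the start; "wrist_torque": the same for the moment, N m; "grip_width": finger opening in m; "grasp_force": force on a finger pad.
Only numpy, scipy, OpenCV 4.12 (cv2) and the standard library are available. Lean on these libraries where they do the work, as an engineer would, in place of code of your own. Each camera call takes 0.05 s, during which the arm holds its last target. There are 200 camera calls.

## Task

Set out the pavilion pieces for the proof photograph: stand the loose brass roof, finial up, midway between the standing pavilion and the lying tower case, in line with them and square to the pavilion, and lay the rough stone centred in front of the tower case's open end, its length pointing straight into the opening and its near end about 30 mm short of it. Set both down rather than dropping them, and leave everything else where it is. Once both are set out and let go, press the camera's release button fully down and let it come up again.

Things in the scene. Friction and masses are not known exactly. Their poses are not given: they have to be found in the camera images.
- roof_center (a point): loose pyramid-shaped brass roof standing finial up at one side of the row: eaves 84 x 84 mm (90 mm over corner balls), 84 mm tall, 350 g. Point: its middle, 42 mm above its underside; x, y along the eaves, z up. On top a square finial post, 14 x 14 mm, sides along x and y, reaches from 2 to 36 mm above this point: grip it about 25 mm above the point. Same after a quarter turn
- stone_center (a point): loose rough-cut dull pink stone with dark veins at the other side of the row: 80 mm long (x), 44 mm wide (y), 40 mm tall, 220 g. Point: its centre, 20 mm above the table. The middle 50 mm of its length has flat upright sides 44 mm apart; the ends are 26 mm wide
- pavilion: finished brass pavilion standing upright: base 80 x 80 mm, pyramid roof with 84 mm eaves, 112 mm tall, 700 g, loose; a reference, leave it. Origin: centre of its underside, on the table; axes square to its sides. The tower case lies straight along its y axis, on the +y or -y side, 265 to 275 mm between centres
- tower: hollow square brass tower case lying on its side: 110 mm long (x), 72 mm wide (y), 72 mm tall, 600 g, loose; a reference, leave it. Origin: centre of its underside, on the table. Its open end faces its own -x, roughly to the robot, 55 mm from the origin; +x end closed. A stone laid as asked has its centre 125 mm from this origin towards -x
- release_base: housing of the camera's release button, a dark round puck fixed to the table at the left or right of the row; origin: centre of its underside, z up
- release_top (a point): centre of the top of the round grey button (36 mm across) on the release housing; press straight down here, with the fingers shut
- release (a joint): travel of the release button in m: 0 up, 0.006 fully down; sprung, 5 N at full travel
- mug: bystander: white mug, 76 mm across, 85 mm tall, handle on one side; origin: centre of its foot
- plinth: bystander: flat square brass slab, 80 x 80 x 12 mm, lying near the robot; origin: centre of its underside
- pot: bystander: small steel bowl, 52 mm across, 30 mm tall, behind the row; origin: centre of its foot
- tape: bystander: clear ring (empty tape core), 90 mm across, 24 mm tall; origin: centre of its underside
- wax: bystander: amber glass jar with a steel cap, 60 mm across, 80 mm tall; origin: centre of its foot

How it is judged:
On the way, in this order (a step that is already met when the one before it is completed fails the run):
1. roof and stone are both set out in place and let go, the release button not pressed (horizontal distance between roof_center and pavilion below 0.147 m and horizontal distance between roof_center and tower below 0.147 m and x of roof_center in the frame of pavilion between -0.014 and 0.014 m and (angle between the x axis of roof_center and the x axis of pavilion, either way round below 0.17 rad or angle between the x axis of roof_center and the y axis of pavilion, either way round below 0.17 rad) and angle between roof_center's own z axis and vertical below 0.08 rad and height (world z) of roof_center between 0.036 and 0.048 m and x of stone_center in the frame of tower between -0.14 and -0.11 m and y of stone_center in the frame of tower between -0.014 and 0.014 m and angle between the x axis of stone_center and the x axis of tower, either way round below 0.2 rad and angle between stone_center's own z axis and vertical below 0.15 rad and height (world z) of stone_center between 0.014 and 0.026 m and contact force between each of roof, stone and the fingers below 0.05 N and value of joint release below 0.002 m), for 0.2 s.
2. the release button is pressed fully down with both in place (horizontal distance between roof_center and pavilion below 0.147 m and horizontal distance between roof_center and tower below 0.147 m and x of roof_center in the frame of pavilion between -0.014 and 0.014 m and (angle between the x axis of roof_center and the x axis of pavilion, either way round below 0.17 rad or angle between the x axis of roof_center and the y axis of pavilion, either way round below 0.17 rad) and angle between roof_center's own z axis and vertical below 0.08 rad and height (world z) of roof_center between 0.036 and 0.048 m and x of stone_center in the frame of tower between -0.14 and -0.11 m and y of stone_center in the frame of tower between -0.014 and 0.014 m and angle between the x axis of stone_center and the x axis of tower, either way round below 0.2 rad and angle between stone_center's own z axis and vertical below 0.15 rad and height (world z) of stone_center between 0.014 and 0.026 m and value of joint release above 0.004 m), for 0.05 s.
At the end, for the whole second after the job is handed in: Roof upright, midway between pavilion and tower (147 mm of both), on their line (14 mm), square to the pavilion (10 deg); stone 15 to 45 mm off the open end, on its middle line (14 mm), in line (11 deg); both let go and at rest; release button pressed with both in place, now up (horizontal distance between roof_center and pavilion below 0.147 m and horizontal distance between roof_center and tower below 0.147 m and x of roof_center in the frame of pavilion between -0.014 and 0.014 m and (angle between the x axis of roof_center and the x axis of pavilion, either way round below 0.17 rad or angle between the x axis of roof_center and the y axis of pavilion, either way round below 0.17 rad) and angle between roof_center's own z axis and vertical below 0.08 rad and height (world z) of roof_center between 0.036 and 0.048 m and x of stone_center in the frame of tower between -0.14 and -0.11 m and y of stone_center in the frame of tower between -0.014 and 0.014 m and angle between the x axis of stone_center and the x axis of tower, either way round below 0.2 rad and angle between stone_center's own z axis and vertical below 0.15 rad and height (world z) of stone_center between 0.014 and 0.026 m and contact force between each of roof, stone and the fingers below 0.05 N and value of joint release below 0.0015 m and linear speed of each of roof, stone below 0.02 m/s); the robot touches nothing.
It fails at once if the pavilion or the tower case is shifted by more than 12 mm or tipped (distance of any of pavilion, tower from where it was at the start of the episode above 0.012 m or angle between any of pavilion, tower's own z axis and vertical above 0.3 rad).
It fails at once if a bystander is shifted by more than 25 mm (distance of any of mug, plinth, pot, tape, wax from where it was at the start of the episode above 0.025 m).
It fails at once if the roof or the stone is dropped onto the table (lands freely at more than 0.4 m/s) ((height (world z) of roof_center below 0.05 m and linear speed of roof above 0.4 m/s and contact force between roof and the fingers below 0.05 N) or (height (world z) of stone_center below 0.028 m and linear speed of stone above 0.4 m/s and contact force between stone and the fingers below 0.05 N)).
It also fails if it takes over 72 s, if anything falls off the work surface, if the arm or the gripper's body presses on something with over 40 N, if the wrist force passes 120 N, or if a joint passes its speed limit or range.

## Working session

There is one attempt and no reset: what is moved stays moved. The work goes in short steps, Python scripts to look and compute and a tool call to move; the robot and the scene stay as the last step left them, time stands still between calls to the robot, and variables do not carry over. Pictures are saved under pics/ and viewed, at most 10 in all, crops included, and the job is handed in when it is done.

Besides the shell and the picture viewer there is one more tool, called after "Emit:" as a command line: name --argument value ..., lists and objects as JSON in quotes. apply_moves: Moves the arm, as the interface text tells. Shifts and turns lie within -1 to 1; 1 stands for 300 mm of shift or 120 degrees of turn. Its arguments: {"type":"object","properties":{"targets":{"type":"array","items":{"type":"object","properties":{"travel":{"type":"array","items":{"type":"number","minimum":-1,"maximum":1}},"turn":{"type":"number","minimum":-1,"maximum":1}}}},"gripper":{"type":"number"},"squeeze":{"type":"number"}},"required":["targets"]}

```bash
mkdir -p pics; python3 - <<'E'
from station import sensors, eyes
import cv2,numpy as np
s=sensors.observe(); print(s['time_s'],s['tool_pos'],s['orientation'],s['grip_width'])
for c in ['scene','top']:
    d=eyes.get_image(c); cv2.imwrite(f'pics/{c}0.png',d['image'])
    print(c,d['vfov'],d['cx'],d['cy'],d['k1'],d['rvec'],d['tvec'])
    np.savez(f'{c}0.npz',**d)
for t in ['roof_center','stone_center','pavilion','tower','release_top','mug','plinth','pot','tape','wax']:
    for c in ['scene','top']:
        print(t,c,[(np.round(r['xyz'],3).tolist(),round(r['p'],2)) for r in eyes.spot_in(c,t)[:2]])
E
```

```text
0.0 [0.23977068 0.65731732 0.29157486] [-5.46574084e-01 -3.09344664e+00  1.72636219e-03] 0.09096632414478407
scene 54.427736003741664 270.4262051878833 213.5917068693803 -0.002044857164766047 [ 1.82655911  1.55035755 -0.70016404] [-0.08589947 -0.33947098  1.48575502]
top 57.17671684271133 282.42620296278216 209.35270357921794 0.0013910176189790996 [ 2.10270169 -2.13822195  0.1727991 ] [0.02264889 0.59409166 0.93296586]
roof_center scene [([0.461, 0.354, 0.017], 0.64)]
roof_center top [([0.45, 0.351, 0.018], 0.97)]
stone_center scene [([0.416, -0.353, 0.03], 0.55), ([0.678, -0.466, 0.052], 0.3)]
stone_center top [([0.387, -0.354, 0.038], 0.66)]
pavilion scene [([0.626, 0.1, 0.081], 0.56)]
pavilion top [([0.596, 0.103, 0.081], 0.75), ([0.747, 0.008, 0.018], 0.7)]
tower scene [([0.664, -0.156, 0.075], 0.76), ([0.59, -0.356, 0.01], 0.26)]
tower top [([0.614, -0.155, 0.071], 0.64), ([0.453, 0.353, 0.018], 0.57)]
release_top scene [([0.587, -0.359, 0.019], 0.6)]
release_top top [([0.574, -0.352, 0.018], 0.44)]
mug scene [([0.609, 0.363, 0.05], 0.65)]
mug top [([0.589, 0.375, 0.049], 0.71), ([0.657, -0.456, 0.079], 0.57)]
plinth scene [([0.385, -0.038, 0.012], 0.82)]
plinth top [([0.379, -0.04, 0.016], 0.85)]
pot scene [([0.734, 0.006, 0.022], 0.77)]
pot top [([0.745, 0.006, 0.018], 0.53)]
tape scene [([0.659, 0.461, 0.021], 0.63)]
tape top [([0.655, 0.473, 0.026], 0.77)]
wax scene [([0.676, -0.464, 0.051], 0.89), ([0.461, 0.356, 0.016], 0.21)]
wax top [([0.654, -0.459, 0.079], 0.93)]
```

```bash
python3 - <<'E'
import cv2
for c in ['scene','top']:
    cv2.imwrite(f'pics/{c}0b.png',cv2.resize(cv2.imread(f'pics/{c}0.png'),(800,600),interpolation=cv2.INTER_CUBIC))
E
```

```text
(no output)
```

View pics/top0b.png

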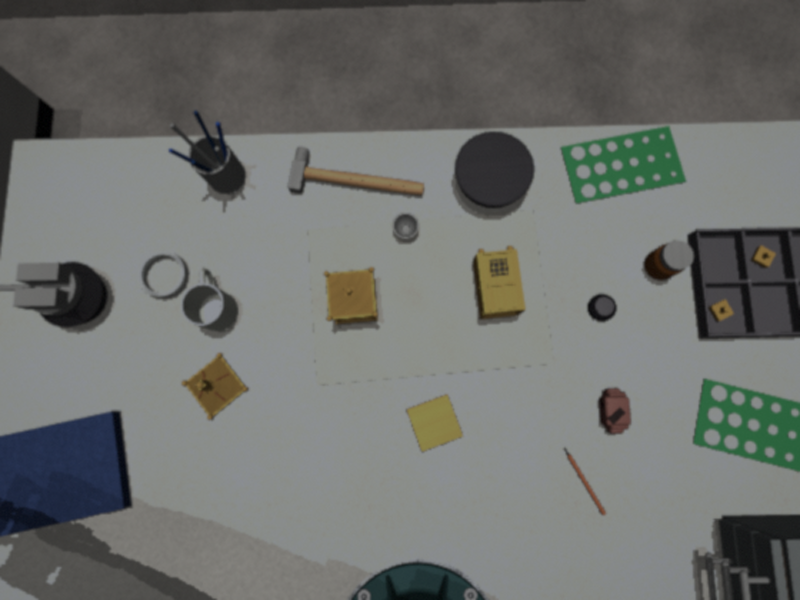

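View pics/scene0b.png

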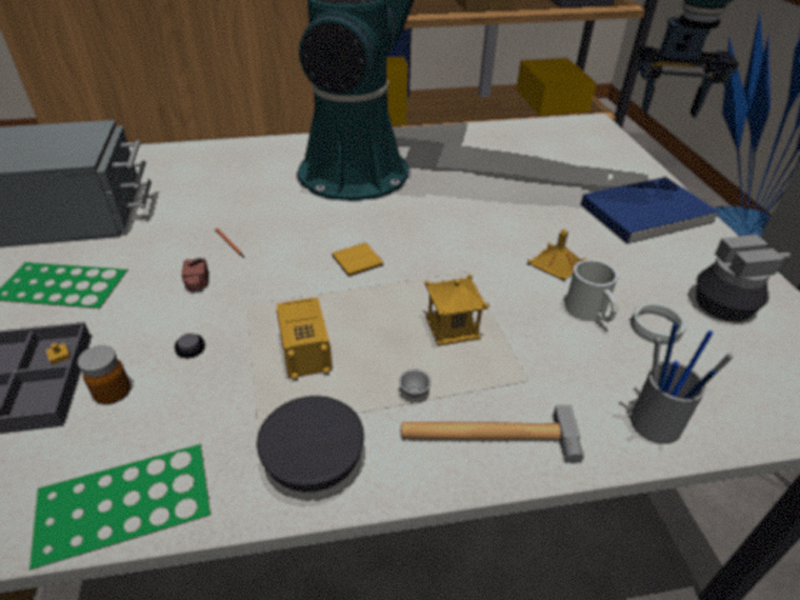

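The top view shows the roof at zoomed (215,386), turned roughly 35°; the pavilion at (350,295), the tower at (498,283) with its open end towards the robot, the stone at (616,411) and the button at (602,307). Next I'll warp the objects to metric planes to measure them.

```bash
cat > h.py <<'E'
import numpy as np,cv2
def load(c,n=0): return dict(np.load(f'{c}{n}.npz'))
def proj(d,P):
    P=np.atleast_2d(P).astype(float); R=cv2.Rodrigues(d['rvec'])[0]
    p=P@R.T+d['tvec']; u=p[:,:2]/p[:,2:]; u=u*(1+d['k1']*(u**2).sum(1,keepdims=True))
    f=d['image'].shape[0]/2/np.tan(np.radians(d['vfov'])/2)
    return u*f+[float(d['cx']),float(d['cy'])]
def tile(d,x,y,z,w=400,h=300,s=2000.,txt=''):
    # up=+x, left=+y ; s px per m ; centre (x,y)
    jj,ii=np.meshgrid(np.arange(w),np.arange(h))
    X=x-(ii-h/2)/s; Y=y-(jj-w/2)/s
    uv=proj(d,np.stack([X,Y,0*X+z],-1).reshape(-1,3)).reshape(h,w,2).astype(np.float32)
    im=cv2.remap(d['image'],uv,None,cv2.INTER_CUBIC)
    im=np.clip(im.astype(float)*1.3,0,255).astype(np.uint8)
    for k in np.arange(-10,11):  # 20mm grid ticks
        gx=round(x/.02)*.02+k*.02; gy=round(y/.02)*.02+k*.02
        i=int(h/2-(gx-x)*s); j=int(w/2-(gy-y)*s)
        if 0<=i<h: im[i,::4]=(255,255,0); cv2.putText(im,f'{gx*1000:.0f}',(0,i+4),0,.35,(0,0,255),1)
        if 0<=j<w: im[::4,j]=(255,255,0); cv2.putText(im,f'{gy*1000:.0f}',(j-10,h-3),0,.35,(255,0,0),1)
    cv2.putText(im,txt,(40,12),0,.4,(255,0,255),1)
    return im
def mosaic(L): return np.vstack([np.hstack(L[:2]),np.hstack(L[2:])])
E
python3 - <<'E'
from h import *
for c in ['top','scene']:
    d=load(c)
    L=[tile(d,.45,.345,.003,txt='roof z3'),tile(d,.60,.10,.0 if c=='scene' else .08,txt='pav'),tile(d,.62,-.155,.072,txt='tower z72'),tile(d,.40,-.35,.04,txt='stone z40')]
    cv2.imwrite(f'pics/m_{c}.png',mosaic(L))
E
```

```text
(no output)
```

View pics/m_top.png

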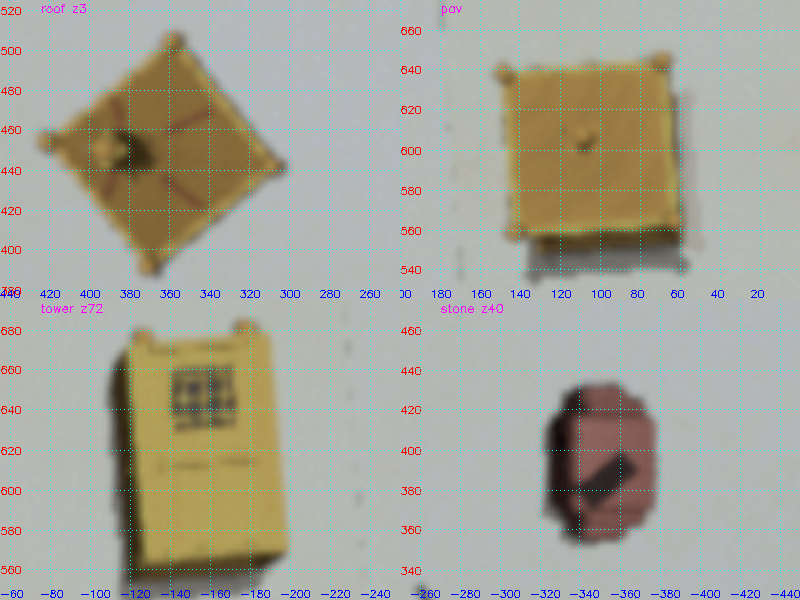

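View pics/m_scene.png

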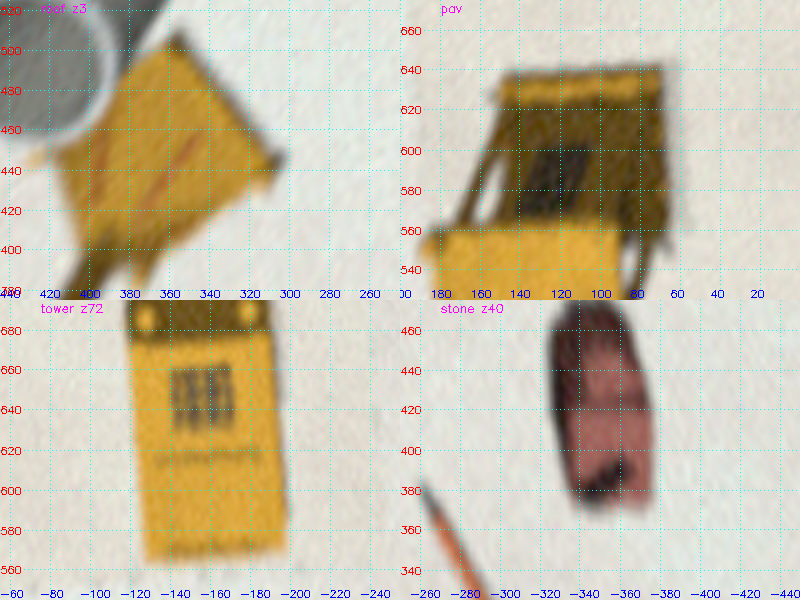

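```bash
cat > mv.py <<'E'
import sys,numpy as np
from scipy.spatial.transform import Rotation as Ro
from station import sensors
def plan(*W):
    s=sensors.observe(); R=Ro.from_rotvec(s['orientation']).as_matrix(); p=np.array(s['tool_pos'])
    h=np.degrees(np.arctan2(R[1,1],R[0,1])); print('t',round(s['time_s'],2),'pos',p.round(4),'head',round(h,2),'q',np.round(s['q'],2),'w',round(s['grip_width'],4),'F',np.round(s['contact_force'],1),'tilt',np.round(R[:,2],3))
    for x,y,z,a in W:
        print((R.T@(np.array([x,y,z])-p)/.3).round(3).tolist(),round(-((a-h+180)%360-180)/120,3))
if __name__=='__main__': plan(*[eval(a) for a in sys.argv[1:]])
E
python3 - <<'E'
from h import *
from scipy.optimize import minimize
ds=[load('top'),load('scene')]; ms=[]
for d in ds:
    im=d['image'].astype(float); b,g,r=im[...,0],im[...,1],im[...,2]
    uv=proj(d,[.393,-.356,.02])[0]
    m=((r-g)>0.12*r+3)|(im.sum(2)<230)
    yy,xx=np.mgrid[:420,:560]; m&=(np.hypot(xx-uv[0],yy-uv[1])<27)
    n,l,st,_=cv2.connectedComponentsWithStats(m.astype(np.uint8)); k=1+st[1:,4].argmax(); ms.append((l==k).astype(np.uint8)); print(uv,st[k])
oct_=np.array([[.04,.013],[.025,.022],[-.025,.022],[-.04,.013],[-.04,-.013],[-.025,-.022],[.025,-.022],[.04,-.013]])
P0=np.vstack([np.c_[oct_,np.zeros(8)],np.c_[oct_,.04*np.ones(8)]])
def cost(v,use=(0,1)):
    c,s=np.cos(v[2]),np.sin(v[2]); P=P0.copy(); P[:,:2]=P0[:,:2]@np.array([[c,s],[-s,c]])+v[:2]; e=0
    for k in use:
        d=ds[k]
        q=cv2.convexHull((proj(d,P)*16*4).astype(np.int32)); 
        S=np.zeros((1680,2240),np.uint8); cv2.fillConvexPoly(S,q,1,shift=4)
        S=cv2.resize(S.astype(np.float32),(560,420),interpolation=cv2.INTER_AREA); m=ms[k]
        e+=1-np.minimum(S,m).sum()/np.maximum(S,m).sum()
    return e
for use in [(0,1),(0,),(1,)]:
    best=min((minimize(cost,[.393,-.356,a],args=(use,),method='Nelder-Mead',options=dict(initial_simplex=[[.393,-.356,a],[.399,-.356,a],[.393,-.35,a],[.393,-.356,a+.15]],maxiter=60)) for a in (-.2,.0,.2)),key=lambda r:r.fun)
    print(use,best.x[:2],np.degrees(best.x[2]),best.fun)
L=[tile(ds[0],.58,-.355,.02,txt='btn top'),tile(ds[1],.58,-.355,.02,txt='btn scene'),tile(ds[0],.45,.363,.078,txt='finial z78'),tile(ds[1],.45,.363,.078,txt='finial z78')]
cv2.imwrite('pics/m2.png',mosaic(L))
E
python3 mv.py "(.448,.363,.25,38.9)" "(.448,.363,.127,38.9)"
```

```text
[429.13423174 287.16263911] [419 272  22  32 577]
[136.55451705 191.20912724] [127 181  19  24 360]
(0, 1) [ 0.39105144 -0.35620762] 7.674842165146028 0.4624171257019043
(0,) [ 0.39129195 -0.35623174] -4.846772775495912 0.19490712881088257
(1,) [ 0.38904443 -0.35644011] 6.870723946542126 0.2582147717475891
t 1.1 pos [0.2399 0.6576 0.2922] head 69.96 q [ 1.19  0.38  1.73 -0.    1.03 -0.03] w 0.0909 F [-0.1 -0.2  0.4] tilt [ 0.  0. -1.]
[-0.988, -0.685, 0.141] 0.259
[-0.988, -0.685, 0.551] 0.259
```

View pics/m2.png

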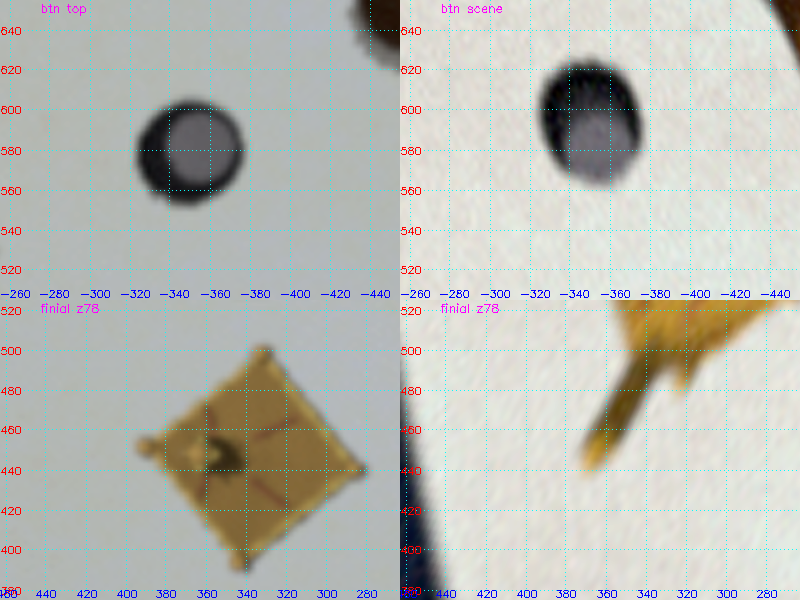

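The finial tip is at about (0.448, 0.363) in both views, and the button centre at (0.581, -0.357). Moving to above the roof.

Emit:
apply_moves --targets '[{"travel": [-0.1,-0.07,0.01],"turn": 0.03},{"travel": [-0.25,-0.17,0.03],"turn": 0.07},{"travel": [-0.4,-0.28,0.06],"turn": 0.11},{"travel": [-0.55,-0.38,0.08],"turn": 0.15},{"travel": [-0.7,-0.48,0.1],"turn": 0.19},{"travel": [-0.85,-0.59,0.12],"turn": 0.22},{"travel": [-0.95,-0.66,0.14],"turn": 0.25},{"travel": [-0.988,-0.685,0.141],"turn": 0.259},{"travel": [-0.988,-0.685,0.141],"turn": 0.259},{"travel": [-0.988,-0.685,0.141],"turn": 0.259}]' --gripper 45 --squeeze 25

```text
time_s: 2.35
tool_pos: [0.4475, 0.3639, 0.2502]
orientation: [1.353, 2.835, 0.001]
contact_force: [0.6, -0.2, -0.4]
grip_width: 0.0446
grasp_force: 0.0
```

```bash
python3 mv.py "(.448,.363,.127,38.9)"
```

```text
t 2.35 pos [0.4475 0.3639 0.2502] head 38.97 q [ 0.64  0.24  2.01  0.    0.89 -0.04] w 0.0446 F [ 0.6 -0.2 -0.4] tilt [ 0.  0. -1.]
[-0.004, -0.001, 0.411] 0.001
```

Emit:
apply_moves --targets '[{"travel": [0,0,0.06]},{"travel": [0,0,0.15]},{"travel": [0,0,0.24]},{"travel": [0,0,0.31]},{"travel": [0,0,0.36]},{"travel": [0,0,0.39]},{"travel": [0,0,0.405]},{"travel": [0,0,0.41]},{"travel": [0,0,0.41]}]'

```text
validation failed for argument at $.ta...
```

Emit:
apply_moves --targets '[{"travel": [0,0,0]},{"travel": [0,0,0]},{"travel": [0,0,0]},{"travel": [0,0,0]},{"travel": [0,0,0]},{"travel": [0,0,0]}]' --gripper 0 --squeeze 25

```text
validation failed for argument at $.ta...
```

Emit:
apply_moves --targets '[{"travel": [0,0,0.06],"turn": 0},{"travel": [0,0,0.15],"turn": 0},{"travel": [0,0,0.24],"turn": 0},{"travel": [0,0,0.31],"turn": 0},{"travel": [0,0,0.36],"turn": 0},{"travel": [0,0,0.39],"turn": 0},{"travel": [0,0,0.405],"turn": 0},{"travel": [0,0,0.41],"turn": 0},{"travel": [0,0,0.41],"turn": 0}]'

```text
time_s: 3.48
tool_pos: [0.4481, 0.3631, 0.1273]
orientation: [1.355, 2.834, 0.001]
contact_force: [-0.8, 0.6, 0.1]
grip_width: 0.0446
grasp_force: 0.0
```

Emit:
apply_moves --targets '[{"travel": [0,0,0],"turn": 0},{"travel": [0,0,0],"turn": 0},{"travel": [0,0,0],"turn": 0},{"travel": [0,0,0],"turn": 0},{"travel": [0,0,0],"turn": 0},{"travel": [0,0,0],"turn": 0},{"travel": [0,0,0],"turn": 0}]' --gripper 0 --squeeze 25

```text
time_s: 4.35
tool_pos: [0.4481, 0.3631, 0.1271]
orientation: [1.355, 2.834, 0.001]
contact_force: [1.0, 0.9, 3.8]
grip_width: 0.0136
grasp_force: 25.0
```

Emit:
apply_moves --targets '[{"travel": [0,0,-0.03],"turn": 0},{"travel": [0,0,-0.08],"turn": 0},{"travel": [0,0,-0.16],"turn": 0},{"travel": [0,0,-0.25],"turn": 0},{"travel": [0,0,-0.35],"turn": 0},{"travel": [0,0,-0.45],"turn": 0},{"travel": [0,0,-0.53],"turn": 0},{"travel": [0,0,-0.57],"turn": 0},{"travel": [0,0,-0.57],"turn": 0}]'

```text
time_s: 5.48
tool_pos: [0.448, 0.363, 0.2986]
orientation: [1.355, 2.834, 0.002]
contact_force: [0.2, 0.4, -5.3]
grip_width: 0.0138
grasp_force: 25.0
```

```bash
python3 mv.py "(.610,-.0265,.298,4.1)" "(.529,.168,.298,21.5)"
```

```text
t 5.47 pos [0.448  0.363  0.2986] head 38.88 q [ 0.64  0.18  1.98 -0.    0.98 -0.04] w 0.0138 F [ 0.2  0.4 -5.3] tilt [ 0.001  0.001 -1.   ]
[-1.35, -0.394, 0.002] 0.29
[-0.676, -0.198, 0.002] 0.145
```

Emit:
apply_moves --targets '[{"travel": [-0.04,-0.01,0],"turn": 0.01},{"travel": [-0.12,-0.035,0],"turn": 0.025},{"travel": [-0.22,-0.065,0],"turn": 0.045},{"travel": [-0.33,-0.097,0],"turn": 0.07},{"travel": [-0.44,-0.13,0],"turn": 0.095},{"travel": [-0.54,-0.16,0],"turn": 0.115},{"travel": [-0.62,-0.18,0],"turn": 0.132},{"travel": [-0.66,-0.195,0],"turn": 0.142},{"travel": [-0.676,-0.198,0],"turn": 0.145},{"travel": [-0.676,-0.198,0],"turn": 0.145}]'

```text
time_s: 6.72
tool_pos: [0.5288, 0.1679, 0.2977]
orientation: [-1.768, -2.596, 0.0]
contact_force: [0.4, -0.5, -3.6]
grip_width: 0.014
grasp_force: 25.0
```

```bash
python3 mv.py "(.610,-.0265,.298,4.1)"
```

```text
t 6.72 pos [0.5288 0.1679 0.2977] head 21.49 q [ 0.27  0.14  2.03  0.    0.97 -0.11] w 0.014 F [ 0.4 -0.5 -3.6] tilt [-0. -0. -1.]
[-0.702, 0.014, -0.001] 0.145
```

Emit:
apply_moves --targets '[{"travel": [-0.04,0,0],"turn": 0.01},{"travel": [-0.12,0.002,0],"turn": 0.025},{"travel": [-0.22,0.004,0],"turn": 0.045},{"travel": [-0.33,0.006,0],"turn": 0.07},{"travel": [-0.44,0.008,0],"turn": 0.095},{"travel": [-0.54,0.01,0],"turn": 0.115},{"travel": [-0.63,0.012,0],"turn": 0.132},{"travel": [-0.68,0.014,0],"turn": 0.142},{"travel": [-0.702,0.014,0],"turn": 0.145},{"travel": [-0.702,0.014,0],"turn": 0.145}]'

```text
time_s: 7.98
tool_pos: [0.6099, -0.0264, 0.2979]
orientation: [-2.141, -2.299, 0.0]
contact_force: [0.7, -0.7, -3.8]
grip_width: 0.0138
grasp_force: 25.0
```

```bash
python3 mv.py "(.610,-.0265,.129,4.1)"
```

```text
t 7.97 pos [ 0.6099 -0.0264  0.2979] head 4.09 q [-0.08  0.23  1.92  0.    0.99 -0.15] w 0.0138 F [ 0.7 -0.7 -3.8] tilt [-0.  0. -1.]
[-0.0, 0.0, 0.563] -0.0
```

Emit:
apply_moves --targets '[{"travel": [0,0,0.05],"turn": 0},{"travel": [0,0,0.14],"turn": 0},{"travel": [0,0,0.24],"turn": 0},{"travel": [0,0,0.34],"turn": 0},{"travel": [0,0,0.43],"turn": 0},{"travel": [0,0,0.49],"turn": 0},{"travel": [0,0,0.53],"turn": 0},{"travel": [0,0,0.55],"turn": 0},{"travel": [0,0,0.56],"turn": 0},{"travel": [0,0,0.565],"turn": 0}]'

```text
time_s: 9.22
tool_pos: [0.6103, -0.0266, 0.1288]
orientation: [2.141, 2.299, 0.001]
contact_force: [1.4, 0.0, -3.9]
grip_width: 0.0138
grasp_force: 25.0
```

Emit:
apply_moves --targets '[{"travel": [0,0,0.003],"turn": 0},{"travel": [0,0,0.006],"turn": 0},{"travel": [0,0,0.007],"turn": 0},{"travel": [0,0,0.007],"turn": 0},{"travel": [0,0,0.007],"turn": 0}]'

```text
time_s: 9.85
tool_pos: [0.6102, -0.0266, 0.1271]
orientation: [2.141, 2.299, 0.0]
contact_force: [-3.4, 0.5, 6.0]
grip_width: 0.014
grasp_force: 25.0
```

Contact with the table (+6 N). Opening, then lifting straight up.

Emit:
apply_moves --targets '[{"travel": [0,0,0],"turn": 0},{"travel": [0,0,0],"turn": 0},{"travel": [0,0,0],"turn": 0},{"travel": [0,0,0],"turn": 0},{"travel": [0,0,-0.02],"turn": 0},{"travel": [0,0,-0.08],"turn": 0},{"travel": [0,0,-0.18],"turn": 0},{"travel": [0,0,-0.3],"turn": 0},{"travel": [0,0,-0.42],"turn": 0},{"travel": [0,0,-0.5],"turn": 0}]' --gripper 45

```text
time_s: 11.1
tool_pos: [0.6104, -0.0267, 0.2796]
orientation: [2.14, 2.297, 0.003]
contact_force: [-0.6, 0.1, -0.4]
grip_width: 0.0446
grasp_force: 0.0
```

```bash
python3 mv.py "(.50,-.19,.28,-43)" "(.391,-.356,.22,-90)"
```

```text
t 11.1 pos [ 0.6104 -0.0267  0.2796] head 4.08 q [-0.08  0.26  1.93  0.    0.96 -0.15] w 0.0446 F [-0.6  0.1 -0.4] tilt [ 0.003 -0.    -1.   ]
[-0.517, -0.406, -0.002] 0.392
[-1.043, -0.808, 0.197] 0.784
```

Emit:
apply_moves --targets '[{"travel": [-0.06,-0.05,0],"turn": 0.04},{"travel": [-0.17,-0.13,0],"turn": 0.12},{"travel": [-0.28,-0.22,0],"turn": 0.2},{"travel": [-0.39,-0.31,0.02],"turn": 0.28},{"travel": [-0.5,-0.4,0.05],"turn": 0.36},{"travel": [-0.61,-0.49,0.08],"turn": 0.44},{"travel": [-0.73,-0.58,0.12],"turn": 0.52},{"travel": [-0.85,-0.67,0.16],"turn": 0.6},{"travel": [-0.94,-0.74,0.18],"turn": 0.68},{"travel": [-0.98,-0.78,0.19],"turn": 0.75}]' --gripper 70

```text
time_s: 12.35
tool_pos: [0.3966, -0.3379, 0.2202]
orientation: [3.139, 0.101, 0.001]
contact_force: [-0.8, -0.3, -0.9]
grip_width: 0.07
grasp_force: 0.0
```

```bash
python3 mv.py "(.391,-.356,.20,-90)" "(.391,-.356,.084,-90)"
```

```text
t 12.35 pos [ 0.3966 -0.3379  0.2202] head -86.3 q [-0.75  0.2   2.13 -0.    0.81  0.76] w 0.07 F [-0.8 -0.3 -0.9] tilt [ 0.001 -0.001 -1.   ]
[-0.023, 0.059, 0.068] 0.031
[-0.023, 0.059, 0.454] 0.031
```

Emit:
apply_moves --targets '[{"travel": [-0.015,0.04,0.03],"turn": 0.02},{"travel": [-0.023,0.059,0.07],"turn": 0.031},{"travel": [-0.023,0.059,0.14],"turn": 0.031},{"travel": [-0.023,0.059,0.22],"turn": 0.031},{"travel": [-0.023,0.059,0.3],"turn": 0.031},{"travel": [-0.023,0.059,0.36],"turn": 0.031},{"travel": [-0.023,0.059,0.41],"turn": 0.031},{"travel": [-0.023,0.059,0.44],"turn": 0.031},{"travel": [-0.023,0.059,0.454],"turn": 0.031},{"travel": [-0.023,0.059,0.454],"turn": 0.031}]'

```text
time_s: 13.6
tool_pos: [0.392, -0.3547, 0.0832]
orientation: [3.141, 0.01, 0.0]
contact_force: [-0.7, -0.4, -0.4]
grip_width: 0.0704
grasp_force: 0.0
```

Emit:
apply_moves --targets '[{"travel": [0,0,0],"turn": 0},{"travel": [0,0,0],"turn": 0},{"travel": [0,0,0],"turn": 0},{"travel": [0,0,0],"turn": 0},{"travel": [0,0,0],"turn": 0},{"travel": [0,0,0],"turn": 0},{"travel": [0,0,0],"turn": 0}]' --gripper 0 --squeeze 25

```text
time_s: 14.48
tool_pos: [0.3921, -0.3549, 0.0834]
orientation: [3.141, 0.01, 0.001]
contact_force: [-0.9, -0.5, 6.8]
grip_width: 0.0441
grasp_force: 25.0
```

```bash
python3 mv.py "(.392,-.355,.16,-90)" "(.4956,-.1682,.16,-85.9)" "(.4956,-.1682,.088,-85.9)"
```

```text
t 14.47 pos [ 0.3921 -0.3549  0.0834] head -89.64 q [-0.78  0.47  2.12 -0.    0.55  0.78] w 0.0441 F [-0.9 -0.5  6.8] tilt [ 0. -0. -1.]
[-0.0, 0.001, -0.255] 0.003
[0.349, -0.62, -0.255] -0.031
[0.349, -0.62, -0.015] -0.031
```

Emit:
apply_moves --targets '[{"travel": [0,0,-0.03],"turn": 0},{"travel": [0,0,-0.09],"turn": 0},{"travel": [0,0,-0.16],"turn": 0},{"travel": [0.02,-0.03,-0.22],"turn": -0.005},{"travel": [0.06,-0.1,-0.255],"turn": -0.01},{"travel": [0.11,-0.19,-0.255],"turn": -0.015},{"travel": [0.16,-0.29,-0.255],"turn": -0.02},{"travel": [0.22,-0.39,-0.255],"turn": -0.025},{"travel": [0.27,-0.48,-0.255],"turn": -0.028},{"travel": [0.31,-0.55,-0.255],"turn": -0.03}]'

```text
time_s: 15.72
tool_pos: [0.4844, -0.1874, 0.1605]
orientation: [3.139, 0.111, 0.001]
contact_force: [-0.6, -0.2, -2.3]
grip_width: 0.0439
grasp_force: 25.0
```

```bash
python3 mv.py "(.4956,-.1682,.16,-85.9)" "(.4956,-.1682,.086,-85.9)"
```

```text
t 15.72 pos [ 0.4844 -0.1874  0.1605] head -85.96 q [-0.41  0.31  2.14  0.    0.69  1.09] w 0.0439 F [-0.6 -0.2 -2.3] tilt [ 0. -0. -1.]
[0.042, -0.061, 0.002] -0.001
[0.041, -0.061, 0.248] -0.001
```

Emit:
apply_moves --targets '[{"travel": [0.025,-0.035,0],"turn": 0},{"travel": [0.041,-0.061,0.01],"turn": 0},{"travel": [0.041,-0.061,0.05],"turn": 0},{"travel": [0.041,-0.061,0.1],"turn": 0},{"travel": [0.041,-0.061,0.15],"turn": 0},{"travel": [0.041,-0.061,0.19],"turn": 0},{"travel": [0.041,-0.061,0.22],"turn": 0},{"travel": [0.041,-0.061,0.24],"turn": 0},{"travel": [0.041,-0.061,0.248],"turn": 0},{"travel": [0.041,-0.061,0.248],"turn": 0}]'

```text
time_s: 16.98
tool_pos: [0.4949, -0.17, 0.0853]
orientation: [3.14, 0.109, 0.0]
contact_force: [-0.3, -0.2, -3.0]
grip_width: 0.0437
grasp_force: 25.0
```

Emit:
apply_moves --targets '[{"travel": [0,0,0.003],"turn": 0},{"travel": [0,0,0.006],"turn": 0},{"travel": [0,0,0.009],"turn": 0},{"travel": [0,0,0.009],"turn": 0},{"travel": [0,0,0.009],"turn": 0}]'

```text
time_s: 17.6
tool_pos: [0.495, -0.17, 0.0834]
orientation: [3.14, 0.109, 0.0]
contact_force: [-6.1, 2.2, 18.6]
grip_width: 0.0439
grasp_force: 25.0
```

Emit:
apply_moves --targets '[{"travel": [0,0,-0.004],"turn": 0},{"travel": [0,0,-0.004],"turn": 0},{"travel": [0,0,-0.004],"turn": 0},{"travel": [0,0,-0.004],"turn": 0},{"travel": [0,0,-0.03],"turn": 0},{"travel": [0,0,-0.1],"turn": 0},{"travel": [0,0,-0.2],"turn": 0},{"travel": [0,0,-0.3],"turn": 0},{"travel": [0,0,-0.38],"turn": 0},{"travel": [0,0,-0.4],"turn": 0}]' --gripper 70

```text
time_s: 18.85
tool_pos: [0.4954, -0.1702, 0.2042]
orientation: [3.139, 0.109, 0.004]
contact_force: [0.1, 0.7, -0.7]
grip_width: 0.07
grasp_force: 0.0
```

```bash
python3 mv.py "(.581,-.357,.20,-85.9)"
```

```text
t 18.85 pos [ 0.4954 -0.1702  0.2042] head -86.04 q [-0.38  0.24  2.13  0.    0.78  1.13] w 0.07 F [ 0.1  0.7 -0.7] tilt [ 0.002 -0.001 -1.   ]
[0.241, 0.641, 0.015] -0.001
```

Emit:
apply_moves --targets '[{"travel": [0.03,0.06,0],"turn": 0},{"travel": [0.07,0.17,0],"turn": 0},{"travel": [0.11,0.29,0],"turn": 0},{"travel": [0.16,0.42,0],"turn": 0},{"travel": [0.2,0.53,0],"turn": 0},{"travel": [0.23,0.61,0.01],"turn": 0},{"travel": [0.241,0.641,0.015],"turn": 0},{"travel": [0.241,0.641,0.015],"turn": 0},{"travel": [0.241,0.641,0.015],"turn": 0}]' --gripper 0

```text
time_s: 19.98
tool_pos: [0.5799, -0.3562, 0.1976]
orientation: [-3.139, -0.109, 0.001]
contact_force: [-0.2, -0.2, -0.5]
grip_width: 0.0004
grasp_force: 0.0
```

```bash
python3 - <<'E'
from h import *
from station import eyes
L=[]
for c in ['top','scene']:
    d=eyes.get_image(c); np.savez(f'{c}1.npz',**d)
    L+=[tile(d,.61,-.0265,.003 if c=='top' else .078,txt='roof '+c)]
    L+=[tile(d,.52,-.17,.04,txt='stone '+c)]
cv2.imwrite('pics/m3.png',mosaic(L))
cv2.imwrite('pics/t3.png',cv2.resize(load('top',1)['image'],(800,600),interpolation=cv2.INTER_CUBIC))
E
python3 mv.py "(.581,-.357,.11,-85.9)"
```

```text
t 20.07 pos [ 0.5801 -0.3561  0.1981] head -86.01 q [-0.58  0.46  1.81  0.    0.87  0.92] w 0.0007 F [ 0.3 -0.2 -0.1] tilt [-0.  0. -1.]
[0.003, 0.003, 0.294] -0.001
```

View pics/m3.png

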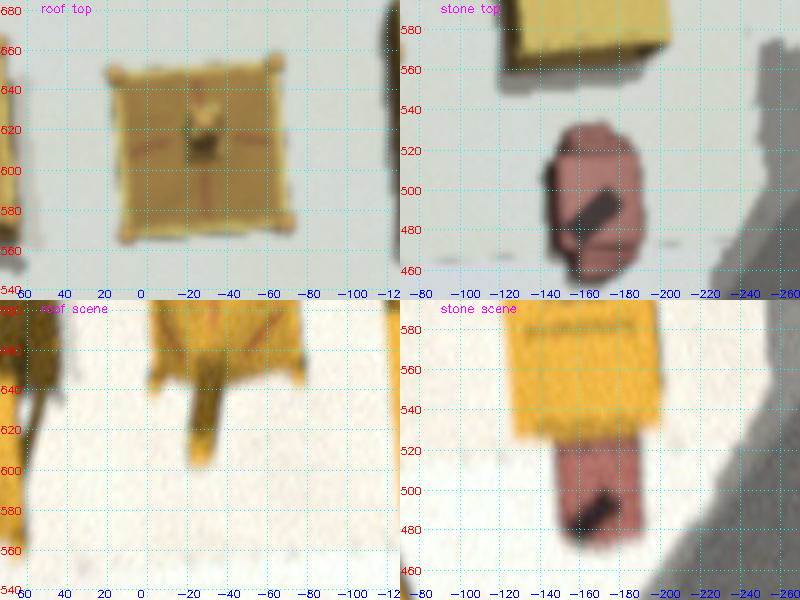

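View pics/t3.png

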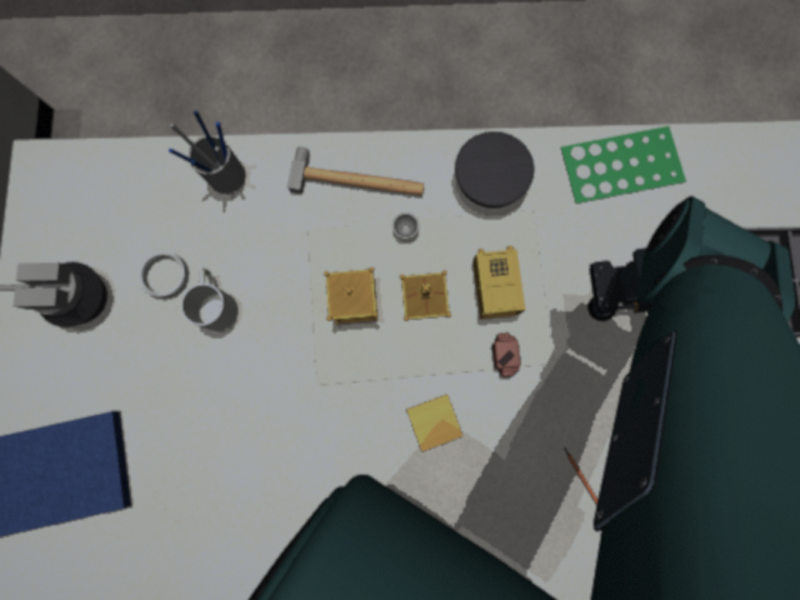

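The picture shows the roof centred at about (0.611, -0.027) and square to the pavilion. The stone is at (0.4925, -0.170), in line with the tower and about 128 mm from its centre. Both are well within tolerance, so I'll press the button.

Emit:
apply_moves --targets '[{"travel": [0.003,0.003,0.05],"turn": 0},{"travel": [0.003,0.003,0.12],"turn": 0},{"travel": [0.003,0.003,0.19],"turn": 0},{"travel": [0.003,0.003,0.24],"turn": 0},{"travel": [0.003,0.003,0.27],"turn": 0},{"travel": [0.003,0.003,0.29],"turn": 0},{"travel": [0.003,0.003,0.297],"turn": 0},{"travel": [0.003,0.003,0.297],"turn": 0}]'

```text
time_s: 21.08
tool_pos: [0.5814, -0.3578, 0.1093]
orientation: [3.139, 0.108, 0.001]
contact_force: [-0.0, -0.6, 0.4]
grip_width: 0.0007
grasp_force: 0.0
```

Emit:
apply_moves --targets '[{"travel": [0,0,0.01],"turn": 0},{"travel": [0,0,0.02],"turn": 0},{"travel": [0,0,0.027],"turn": 0},{"travel": [0,0,0.027],"turn": 0}]'

```text
time_s: 21.58
tool_pos: [0.5812, -0.3576, 0.1007]
orientation: [-3.14, -0.109, 0.0]
contact_force: [0.1, 0.0, -0.4]
grip_width: -0.0
grasp_force: 0.0
```

Emit:
apply_moves --targets '[{"travel": [0,0,0.007],"turn": 0},{"travel": [0,0,0.013],"turn": 0},{"travel": [0,0,0.013],"turn": 0}]'

```text
time_s: 21.95
tool_pos: [0.5813, -0.3577, 0.097]
orientation: [3.14, 0.108, 0.0]
contact_force: [-0.0, -0.1, 2.8]
grip_width: 0.0002
grasp_force: 1.7
```

Emit:
apply_moves --targets '[{"travel": [0,0,0.007],"turn": 0},{"travel": [0,0,0.013],"turn": 0},{"travel": [0,0,0.013],"turn": 0}]'

```text
time_s: 22.32
tool_pos: [0.5814, -0.3578, 0.0943]
orientation: [-3.14, -0.109, 0.0]
contact_force: [-7.2, 4.7, 21.7]
grip_width: 0.0009
grasp_force: 11.2
```

Button bottomed out (21.7 N against a 5 N spring). Retreating.

Emit:
apply_moves --targets '[{"travel": [0,0,0],"turn": 0},{"travel": [0,0,-0.03],"turn": 0},{"travel": [0,0,-0.1],"turn": 0},{"travel": [0,0,-0.2],"turn": 0},{"travel": [0,0,-0.3],"turn": 0},{"travel": [0,0,-0.36],"turn": 0},{"travel": [0,0,-0.38],"turn": 0},{"travel": [0,0,-0.38],"turn": 0},{"travel": [0,0,-0.38],"turn": 0}]'

```text
time_s: 23.45
tool_pos: [0.5808, -0.3574, 0.2059]
orientation: [-3.139, -0.109, 0.002]
contact_force: [-0.4, -0.1, -0.9]
grip_width: 0.0003
grasp_force: 0.0
```

```bash
python3 - <<'E'
from station import sensors,ticket
s=sensors.observe(); print(s['tool_pos'],s['contact_force'])
print(ticket.close_job())
E
```

```text
[ 0.58081942 -0.35738183  0.20592619] [-0.44099204 -0.0827131  -0.92964745]
the job is handed in; nothing more can be done
None
```

The roof and stone are set out within tolerance by the camera check, the release button was pressed fully down and let go, and the job was handed in at about 23 s of the 72 s allowed; no verdict was returned.

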